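# Turn the cooking pot's lid until its lugs drop into the rim

## Task

One of the two iron cooking pots on the kitchen island has its lid on askew: the lid stands about 10 mm proud on its two lugs. Grip the bar on top of that lid and turn the lid where it lies, without lifting it off, until the bar lines up with the pot's two side handles, so that the lugs drop into their notches and the lid sits fully home; then let go. The other pot is closed already: do not touch it.

Things in the scene. Friction and masses are not known exactly. Their poses are not given: they have to be found in the camera images.
- lid_grip (a point): Centre of the steel bar handle on the loose lid that stands askew. Bar 100 mm long (along this y), 16 mm wide (x), 20 mm high, z up, on two 12 mm posts 40 mm either side of the centre; 23 mm free under it. At the start 166 mm above the table, with the bar turned 40 to 77 degrees counter-clockwise (from above) out of line with the pot's side handles; 156 mm when the lid is home.
- lid_under (a point): Centre of the underside of the same lid, 46 mm below the bar's centre, same axes. Round dark iron disc 178 mm across, 6 mm thick at the edge, about 0.5 kg. Below it a round spigot (152 mm across, 4 mm play in the pot) keeps it centred, and two lugs 10 mm deep lie under the bar's two ends; at the start they ride on the pot's rim. It turns with light friction.
- pot: Dark iron pot under that lid: 172 mm across, rim 110 mm high, heavy and fixed. Origin: centre of its underside, z up. Side handles (118 mm from the axis, 80 mm up) point along +y and -y; hidden rim notches lie there too. With the bar within 10 degrees of that line (either end) the lid can drop 10 mm; gripped, it must be lowered or let go.
- other_pot: The second pot, same shape and size, with its lid already home (bar in line with its side handles, bar centre 156 mm above the table). Origin: centre of its underside. It stands firm and is to be left alone.
Things that resemble listed ones, but are neither listed nor needed, are in the scene too. Leave any pink or red look-alike of the part that bears lid_grip alone.

How it is judged:
By the outcome, as a careful person would: the job done as asked, in the order asked, and still so for the second after the job is handed in, with the robot touching nothing.
It also fails if it takes over 32 s, if anything falls off the work surface, if the arm or the gripper's body presses on something with over 40 N, if the wrist force passes 120 N, or if a joint passes its speed limit or range.

## Robot

A 6-joint arm with a two-finger parallel gripper is mounted at the origin on the work surface. World frame = base frame: x ahead of the robot, y to its left, z up, the work surface at z = 0. Lengths are in m, angles in rad, forces in N, time in s.
With the tool pointing down it reaches from about 0.375 to 0.9 m from the base axis. Payload 3.1 kg.
Tool frame: the origin (TCP) lies at the centre of the arm's flange, where the gripper is bolted on; the fingertips stand 182 mm ahead of it and the grasp point (between the pads) lies 164 mm ahead of it; z points along the fingers, y is the line along which they close (so a half turn about z gives the same grasp; the last joint's range is limited). The gripper opens to 87 mm and grips with 3 to 60 N. Pads are 19 mm wide; open, the fingers measure 117 mm over their backs; the gripper's body (75 mm by 190 mm) begins 51 mm behind the grasp point.
Start: joints at [-1.343, 0.527, 1.433, -0, 1.181, -0.178], TCP at [0.247, -0.574, 0.405] pointing down, gripper open.
Joint ranges: [-3.08, 3.08], [-0.75, 2.2], [0.22, 2.44], [-1.43, 4.57], [0, 2.65], [-2.85, 2.85]. Speed limits (rad/s): [2.79, 2.79, 3.14, 3.14, 3.14, 3.14].

## Interface

Orientations are given as a unit quaternion [x, y, z, w].
In Python, from rig import * gives the robot as it stands.
- The arm moves only by the tool move_arm, never from a script. Its argument "commands" is a list that holds one entry, the list of rows, each a list of 6 numbers: the shift along the tool's x, y, z in units of 40 mm (1.0 is 40 mm), then the turn, a rotation vector about the tool's x, y, z in rad. A call has 1 to 12 rows; each row is the pose to reach, as a shift and turn from the pose commanded when the call began, along the tool's axes at that moment; what a row does not reach only later rows make up. A row lasts 1/8 s, in which the tool goes at most 62.5 mm and 10.7 degrees, less where a joint would pass 70% of its speed; a pose out of reach is approached as far as the arm can. A call with a gripper value outside its range is refused whole. "claw" is the closure, from -1 (fully open) to 1 (shut), so that 0 is half open, set as the call begins (left out, the last holds). The fingers move at their own pace and stop on an object; "squeeze" is the grip in N (left out, the last holds). Time passes only in rows, so rows that repeat a pose let the fingers close. It gives the time, the measured TCP pose, the force, the opening and the grip force at its end, in the units of the state.
- get_obs(): the state, without advancing time (a new reading comes with each control period).
- camera(name): name is "scene" or "top"; returns a dict with "pixels" (480x640x3 uint8, blue, green, red), "range_z" (480x640 float32, m along the optical axis (not along the pixel's ray), 0 where there is no reading), "camera_matrix" (3x3 intrinsics, pixels), "D" ([k1, k2, p1, p2, k3] as OpenCV has them; the pictures are not rectified), "extrinsics" (4x4, takes a point from world to camera coordinates). Camera axes: x right, y up, looking along -z (the intrinsics and any distortion apply to the point x, -y, -z); pixel columns grow to the right and rows downward; lengths in m; the calibration is good to about 2 mm. A picture is of the moment at which its call begins.
- hand_in(): hands the job in; it is judged then, once.
The state is a dict: "time": time; "q": joint angles; "joint_velocities": joint speeds; "joint_torque": joint torques, N m; "position": TCP position; "tool_rot": TCP orientation; "ft_force": force on the tool from outside, world axes, zero at the start; "moment": the same for the moment, N m; "grip_width": finger opening in m; "grip_force": force on a finger pad.
Only numpy, scipy, OpenCV 4.12 (cv2) and the standard library are available. Lean on these libraries where they do the work, as an engineer would, in place of code of your own. Each camera call takes 0.05 s, during which the arm holds its last target. There are 200 camera calls.

## Working session

There is one attempt and no reset: what is moved stays moved. The work goes in short steps, Python scripts to look and compute and a tool call to move; the robot and the scene stay as the last step left them, time stands still between calls to the robot, and variables do not carry over. Pictures are saved under pics/ and viewed, at most 10 in all, crops included, and the job is handed in when it is done.

Besides the shell and the picture viewer there is one more tool, called after "Emit:" as a command line: name --argument value ..., lists and objects as JSON in quotes. move_arm: Moves the arm, as the interface text tells. Its arguments: {"type":"object","properties":{"commands":{"type":"array","items":{"type":"array","items":{"type":"array","items":{"type":"number"}}}},"claw":{"type":"number"},"squeeze":{"type":"number"}},"required":["commands"]}

```bash
mkdir -p pics
cat > h.py <<'E'
from rig import *
import numpy as np, cv2
from scipy.spatial.transform import Rotation as R
def world(c):
    K,D,E=[np.array(c[k],float) for k in("camera_matrix","D","extrinsics")]
    v,u=np.mgrid[:480,:640]
    p=cv2.undistortPoints(np.stack([u,v],-1).reshape(-1,1,2).astype(float),K,D).reshape(480,640,2)
    z=c["range_z"]
    P=np.stack([p[...,0]*z,-p[...,1]*z,-z],-1)
    W=(P-E[:3,3])@E[:3,:3]
    W[z==0]=np.nan
    return W
E
python3 - <<'E'
from h import *
for n in("top","scene"):
    c=camera(n); cv2.imwrite(f"pics/{n}0.png",c["pixels"]); np.save(n+"0.npy",world(c))
print(get_obs())
E
```

```text
{'time': 0.1, 'q': array([-1.34249938e+00,  5.28387776e-01,  1.43375082e+00,  9.36964931e-06,
        1.18142551e+00, -1.78486327e-01]), 'joint_velocities': array([-5.64702032e-05, -2.75062431e-03, -3.74983909e-03,  8.71217818e-05,
        2.75691163e-04,  1.02062133e-03]), 'joint_torque': array([-4.32867155e-04, -4.40985096e+01, -1.77150607e+01,  6.34253025e-02,
        5.33577183e-02, -4.60626370e-05]), 'position': array([ 0.24725232, -0.57368521,  0.40386762]), 'tool_rot': array([ 9.79387012e-01,  2.01990370e-01, -2.02161948e-05, -9.85527256e-04]), 'ft_force': array([-0.09929099, -0.17479691, -0.07096656]), 'moment': array([-0.0210252 , -0.00480936, -0.00594972]), 'grip_force': 0.0, 'grip_width': 0.08676444351449546}
```

View pics/top0.png

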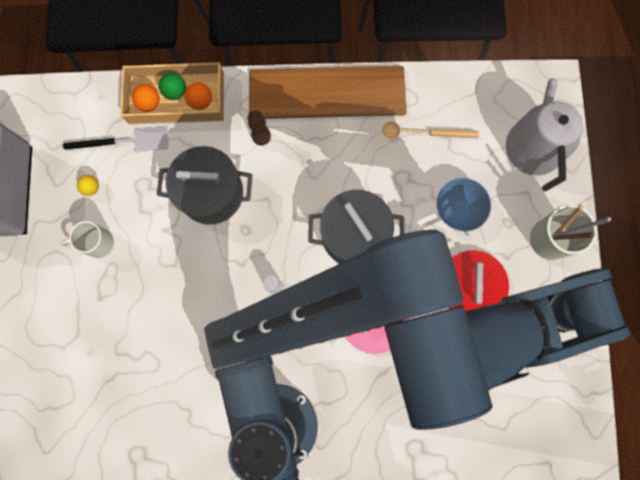

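View pics/scene0.png

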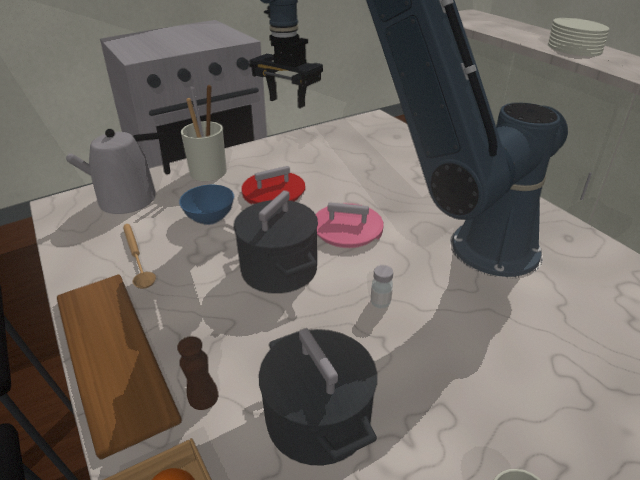

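The top view shows two pots. Pot A at (205,185) has its bar in line with its handles at (160,187) and (250,185), so it is closed. Pot B at (357,225) has its bar running (346,203) to (370,240), oblique to its handles at (312,228) and (401,225). Pot B is the askew one. The red lid (480,280) and pink lid (370,340) are look-alikes to leave alone. Next I'll measure both pots and confirm with one crop.

Run:
```python
from h import *
W=np.load("top0.npy"); im=cv2.imread("pics/top0.png")
crop=im[140:300,140:430]; cv2.imwrite("pics/crop.png",cv2.resize(crop,None,fx=2.7,fy=2.7,interpolation=3))
v,u=np.mgrid[:480,:640]
def pca(P):
    m=P.mean(0); w,V=np.linalg.eigh(np.cov(P[:,:2].T)); d=V[:,1]; s=(P[:,:2]-m[:2])@d; t=(P[:,:2]-m[:2])@V[:,0]
    mid=m[:2]+d*(s.max()+s.min())/2
    return mid.round(4),np.degrees(np.arctan2(d[1],d[0]))%180,np.ptp(s),np.ptp(t),P[:,2].mean(),len(P)
for n in("top","scene"):
  W=np.load(n+"0.npy"); im=cv2.imread(f"pics/{n}0.png"); v,u=np.mgrid[:480,:640]
  T=np.load("top0.npy")
  for nm,(uu,vv) in dict(A=(205,195),B=(345,235)).items():
    c=T[vv,uu,:2]
    near=np.hypot(W[...,0]-c[0],W[...,1]-c[1])
    bar=(near<.1)&(W[...,2]>.145)&(W[...,2]<.185)&(im.min(-1)>95)
    if bar.sum()>8: print(n,nm,"bar",pca(W[bar]))
    lid=(near<.13)&(W[...,2]>.1)&(W[...,2]<.145)
    P=W[lid]; 
    hist=np.histogram(P[:,2],np.arange(.1,.146,.005))[0]; print(hist,P.min(0),P.max(0))
    hd=(near<.18)&(W[...,2]>.06)&(W[...,2]<.095); P=W[hd]
    if len(P):
      cc=c if bar.sum()<9 else np.array(pca(W[bar])[0])
      r=np.hypot(*(P[:,:2]-cc).T); Q=P[(r>.1)&(r<.135)]
      a=np.degrees(np.arctan2(*(Q[:,:2]-cc).T[::-1])); print("handles",len(Q),np.histogram(a,np.arange(-180,181,20))[0]); 
      for lo in sorted(set((a//90).astype(int))): 
        s=(a//90).astype(int)==lo; print(lo,s.sum(),np.median(Q[s],0))
```

```text
top A bar (array([0.5965, 0.1611]), np.float64(86.01961273465818), np.float64(0.09780553621233723), np.float64(0.017834357532304078), np.float64(0.16370480204876503), 274)
[  16   83  926 1757  907   73    5    2    2] [0.50750576 0.07043466 0.10012671] [0.68499227 0.25142862 0.14382662]
handles 360 [ 0  0  0 75 77 28  0  0  0  0  0  0 69 83 28  0  0  0]
-2 111 [0.56665819 0.05282633 0.0838465 ]
-1 69 [0.61433825 0.05063868 0.08373958]
0 107 [0.62376513 0.26952162 0.08353513]
1 73 [0.57897993 0.2717548  0.08392496]
top B bar (array([ 0.4724, -0.2115]), np.float64(30.586213815345758), np.float64(0.0998239144940575), np.float64(0.01702066854673745), np.float64(0.17433065701583852), 300)
[   1    0    0   29  750 1699  948   93    1] [ 0.39075184 -0.29927561  0.10181891] [ 0.56131817 -0.12484711  0.141887  ]
handles 301 [ 0  0  0  0 70 46  0  0  0  0  0  0 61 76 48  0  0  0]
-2 33 [ 0.4644537  -0.32171649  0.08395272]
-1 83 [ 0.49388747 -0.32108723  0.08421578]
0 100 [ 0.49763071 -0.10296449  0.08304603]
1 85 [ 0.45047292 -0.10216595  0.08345162]
scene A bar (array([0.6011, 0.1607]), np
[... 270 characters left out ...]
  0   6  53  22   0   0   0   0   0   0 236 246 107   0   0   0]
-2 19 [0.59045975 0.04729163 0.08704011]
-1 62 [0.61815152 0.04735007 0.08602755]
0 356 [0.62948984 0.2715421  0.08550752]
1 233 [0.58224751 0.27301099 0.08520917]
scene B bar (array([ 0.4752, -0.2117]), np.float64(30.84418739997821), np.float64(0.09907021532646454), np.float64(0.017188680567914984), np.float64(0.17622493878201695), 192)
[  97  113   83   62  173 1580 1175   32   25] [ 0.38921226 -0.30067356  0.10000286] [ 0.5657771  -0.12258611  0.14481399]
handles 253 [  0   0   0   0   0   0   0   0   0   0   0   0  94 115  44   0   0   0]
0 154 [ 0.50122863 -0.09970043  0.08404925]
1 99 [ 0.45723115 -0.09751435  0.08458372]
```

View pics/crop.png

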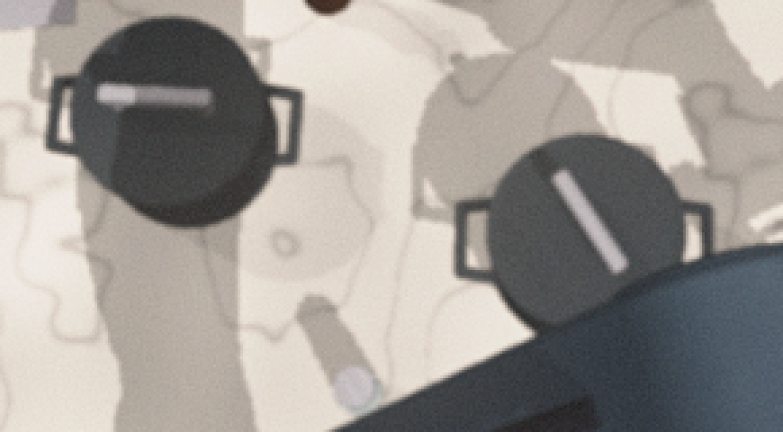

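The crop confirms it. The left pot's bar lines up with its handles and its top is at about 0.165 m. The right pot's bar, crop (555,170)–(622,270), is oblique, with its top 10 mm higher at 0.175 m, so that is the loose lid.

Both cameras put the bar at 30.7° and the handles near 90°. That means the bar is about 59° clockwise of the handles, opposite to the sense given in the text, so I'll trust the images and turn it counter-clockwise. I still need the exact handle line.

```bash
cat >> h.py <<'E'
def shift(target,xang):
    o=get_obs(); Rt=R.from_quat(o["tool_rot"]); p=o["position"]
    g=R.from_euler("ZX",[xang,180],degrees=True)
    return (Rt.inv().apply(np.array(target)-p)/.04).round(3),(Rt.inv()*g).as_rotvec().round(4),p.round(4)
def handles(W,c):
    n=np.linalg.norm(W[...,:2]-c,axis=-1); out=[]
    for s in(1,-1):
        Q=W[(n<.14)&(n>.1)&(W[...,2]>.06)&(W[...,2]<.095)&((W[...,1]-c[1])*s>.05)]
        if len(Q)>20:
            (cx,cy),sz,a=cv2.minAreaRect(Q[:,:2].astype(np.float32)); out.append((round(cx,4),round(cy,4),np.round(sz,3),round(a,1),len(Q)))
    return out
E
python3 - <<'E'
from h import *
for n in("top","scene"):
    W=np.load(n+"0.npy")
    for nm,c in dict(A=(.5985,.161),B=(.475,-.2115)).items(): print(n,nm,*handles(W,np.array(c)))
print(shift([.474,-.2116,.404],30.7))
E
```

```text
top A (0.6058, 0.2671, array([0.026, 0.077]), 86.6, 181) (0.5867, 0.0552, array([0.023, 0.077]), 83.9, 179)
top B (0.4759, -0.1063, array([0.022, 0.075]), 88.7, 185) (0.4823, -0.3221, array([0.051, 0.02 ]), 11.1, 116)
scene A (0.6082, 0.2665, array([0.025, 0.077]), 84.2, 586) (0.5988, 0.0452, array([0.058, 0.013]), 7.6, 81)
scene B (0.482, -0.1046, array([0.025, 0.076]), 84.6, 252)
(array([ 8.788, -6.071,  0.012]), array([-0.0019, -0.0005, -0.129 ]), array([ 0.2473, -0.5737,  0.4039]))
```

Emit:
move_arm --commands '[[[1.2, -0.8, 0, 0, 0, 0], [2.4, -1.65, 0, 0, 0, -0.03], [3.6, -2.5, 0, 0, 0, -0.06], [4.8, -3.3, 0, 0, 0, -0.09], [6, -4.15, 0, 0, 0, -0.12], [7.2, -5, 0, 0, 0, -0.129], [8.2, -5.7, 0, 0, 0, -0.129], [8.79, -6.07, 0, 0, 0, -0.129], [8.79, -6.07, 0, 0, 0, -0.129], [8.79, -6.07, 0, 0, 0, -0.129]]]' --claw -1 --squeeze 30

```text
time: 1.35
position: [0.4739, -0.2122, 0.4045]
tool_rot: [0.964, 0.265, -0.0, -0.0]
ft_force: [0.7, 0.1, -0.2]
grip_width: 0.0875
grip_force: 0.0
```

Run:
```python
from h import *
o=get_obs(); print(o["time"],o["position"],o["q"],o["ft_force"])
c=camera("scene"); cv2.imwrite("pics/s1.png",c["pixels"][100:400,100:500]); W=world(c); print(handles(W,np.array([.475,-.2115])))
c=camera("top"); W=world(c); cv2.imwrite("pics/t1.png",c["pixels"]); print(handles(W,np.array([.475,-.2115])))
print(shift([.474,-.2116,.332],30.7))
```

```text
1.35 [ 0.47393518 -0.21219331  0.4045183 ] [-6.36264702e-01  3.86230126e-01  1.69563605e+00 -5.71820138e-04
  1.06021734e+00  3.98888070e-01] [ 0.72752518  0.08669864 -0.23977543]
[(0.482, -0.1043, array([0.025, 0.076]), 83.9, 251)]
[(0.4672, -0.3172, array([0.024, 0.077]), 83.9, 188)]
(array([ 0.022, -0.021,  1.815]), array([-0.0001,  0.0004, -0.0014]), array([ 0.4737, -0.2128,  0.4046]))
```

View pics/s1.png

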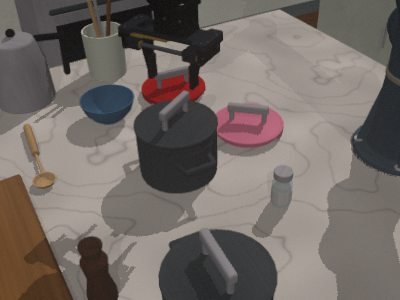

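The gripper is centred over the bar in crop pixels (fingers at about (152,75) and (188,80), bar at (175,108)). The unobstructed handle ends give a pot axis at about 87.5°. I'll descend and grip.

Emit:
move_arm --commands '[[[0, -0.02, 0.5, 0, 0, 0], [0, -0.02, 1.0, 0, 0, 0], [0, -0.02, 1.4, 0, 0, 0], [0, -0.02, 1.7, 0, 0, 0], [0, -0.02, 1.81, 0, 0, 0], [0, -0.02, 1.81, 0, 0, 0], [0, -0.02, 1.81, 0, 0, 0]]]'

```text
time: 2.33
position: [0.4739, -0.2114, 0.3329]
tool_rot: [0.964, 0.265, 0.0, 0.0]
ft_force: [-0.2, -0.5, -0.9]
grip_width: 0.0873
grip_force: 0.0
```

Emit:
move_arm --commands '[[[0, 0, 0, 0, 0, 0], [0, 0, 0, 0, 0, 0], [0, 0, 0, 0, 0, 0], [0, 0, 0, 0, 0, 0], [0, 0, 0, 0, 0, 0], [0, 0, 0, 0, 0, 0], [0, 0, 0, 0, 0, 0], [0, 0, 0, 0, 0, 0]]]' --claw 1 --squeeze 25

```text
time: 3.32
position: [0.4739, -0.2114, 0.3324]
tool_rot: [0.964, 0.265, 0.0, 0.001]
ft_force: [1.3, -0.6, -4.6]
grip_width: 0.0161
grip_force: 25.0
```

Emit:
move_arm --commands '[[[0, 0, 0, 0, 0, -0.1], [0, 0, 0, 0, 0, -0.2], [0, 0, 0, 0, 0, -0.3], [0, 0, 0, 0, 0, -0.4], [0, 0, 0, 0, 0, -0.5], [0, 0, 0, 0, 0, -0.5]]]'

```text
time: 4.08
position: [0.4737, -0.2111, 0.3323]
tool_rot: [0.869, 0.495, -0.0, -0.0]
ft_force: [-0.3, -0.0, -0.6]
grip_width: 0.0155
grip_force: 25.0
```

Run:
```python
from h import *
o=get_obs(); print(o["time"],o["position"],o["q"],o["ft_force"],o["moment"],o["grip_width"])
c=camera("scene"); cv2.imwrite("pics/s2.png",cv2.resize(c["pixels"][120:330,160:400],None,fx=3,fy=2.8))
```

```text
4.075 [ 0.47369999 -0.21112513  0.33231304] [-6.34961377e-01  4.90641992e-01  1.76984123e+00 -2.37063667e-05
  8.81380375e-01 -9.93433571e-02] [-0.34302108 -0.00817657 -0.63072977] [-0.0013159   0.00521576  0.25321953] 0.015529251963013533
```

View pics/s2.png

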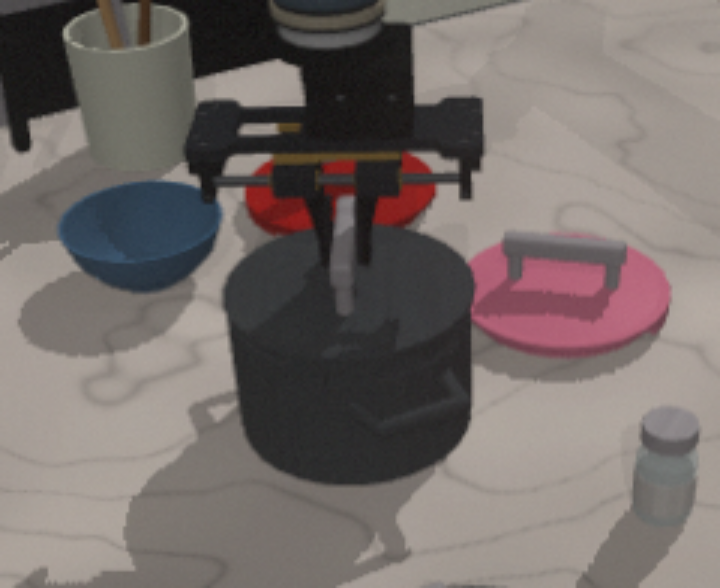

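The bar, held at crop (343,250), has turned with the gripper and is heading towards the near handle at (415,405). I'll finish the turn and then lower.

Emit:
move_arm --commands '[[[0, 0, 0, 0, 0, -0.1], [0, 0, 0, 0, 0, -0.2], [0, 0, 0, 0, 0, -0.3], [0, 0, 0, 0, 0, -0.4], [0, 0, 0, 0, 0, -0.49], [0, 0, 0, 0, 0, -0.49], [0, 0, 0, 0, 0, -0.49]]]'

```text
time: 5.0
position: [0.4735, -0.211, 0.3318]
tool_rot: [0.723, 0.69, -0.0, -0.001]
ft_force: [0.2, 0.0, -5.0]
grip_width: 0.0158
grip_force: 25.0
```

Emit:
move_arm --commands '[[[0, 0, 0.05, 0, 0, 0], [0, 0, 0.1, 0, 0, 0], [0, 0, 0.15, 0, 0, 0], [0, 0, 0.2, 0, 0, 0], [0, 0, 0.24, 0, 0, 0], [0, 0, 0.24, 0, 0, 0]]]'

```text
time: 5.75
position: [0.4737, -0.2112, 0.3226]
tool_rot: [0.723, 0.691, -0.0, -0.0]
ft_force: [0.0, -0.5, -5.1]
grip_width: 0.0158
grip_force: 25.0
```

It lowered with no contact force. I'll release, back off and check.

Emit:
move_arm --commands '[[[0, 0, 0, 0, 0, 0], [0, 0, 0, 0, 0, 0], [0, 0, 0, 0, 0, 0], [0, 0, 0, 0, 0, 0], [0, 0, 0, 0, 0, 0], [0, 0, 0, 0, 0, 0]]]' --claw -1

```text
time: 6.5
position: [0.4738, -0.2112, 0.3228]
tool_rot: [0.723, 0.691, 0.0, 0.0]
ft_force: [-0.7, 0.6, 0.2]
grip_width: 0.0677
grip_force: 0.0
```

Emit:
move_arm --commands '[[[0, 0, -0.3, 0, 0, 0], [0, 0, -0.8, 0, 0, 0], [0, 0, -1.5, 0, 0, 0], [0, 0, -2.2, 0, 0, 0], [0, 0, -3, 0, 0, 0], [0, 0, -3.5, 0, 0, 0], [0, 0, -3.5, 0, 0, 0], [0, 0, -3.5, 0, 0, 0]]]'

```text
time: 7.5
position: [0.4734, -0.2109, 0.4623]
tool_rot: [0.723, 0.691, -0.0, -0.001]
ft_force: [-0.2, 0.6, -0.7]
grip_width: 0.0871
grip_force: 0.0
```

Run:
```python
from h import *
o=get_obs(); print(o["time"],o["position"],o["ft_force"],o["grip_width"])
c=camera("scene"); W=world(c); im=c["pixels"]; cv2.imwrite("pics/s3.png",cv2.resize(im[120:330,160:400],None,fx=3,fy=2.8))
n=np.linalg.norm(W[...,:2]-[.474,-.2115],axis=-1)
b=(n<.07)&(W[...,2]>.142)&(W[...,2]<.19); P=W[b]; d=cv2.minAreaRect(P[:,:2].astype(np.float32)); print(d,len(P),np.percentile(P[:,2],[50,90]))
l=(n<.085)&(W[...,2]>.1)&(W[...,2]<.14); print(np.median(W[l][:,2]))
```

```text
7.5 [ 0.47338136 -0.21091665  0.46228712] [-0.17999541  0.61930982 -0.74013661] 0.08711263092978164
((0.47626638412475586, -0.2106199413537979), (0.10345339775085449, 0.016749953851103783), 87.74353790283203) 354 [0.16472924 0.16730723]
0.1196483583605168
```

View pics/s3.png

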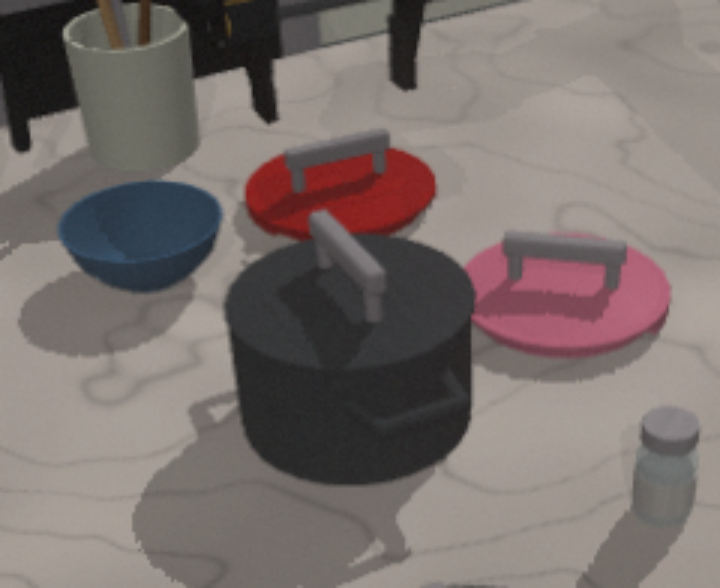

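The bar, crop (315,220)–(378,280), now points at the near handle at (415,405), at 87.7°. Its top reads 0.165 m, down 10 mm and the same as the closed pot, so the lid is home. The gripper is clear.

```bash
python3 -c "
from rig import *
print(hand_in())"
```

```text
the job is handed in; nothing more can be done
None
```

The askew lid was turned about 57° counter-clockwise until its bar lined up with the pot's side handles, and it dropped 10 mm fully home. I let go, moved the gripper clear without touching the other pot, and handed the job in at about 7.5 s; no verdict was shown.

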